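# Turn the little cheeses out of the mould block onto their board

### The job

Hold the wooden board against the open side of the white mould block, turn both over together and lay them down, board underneath, on the runners of the sloping draining tray, lengthwise with the runners and in the middle of them. Then lift the block straight off so that both cheeses stay lying turned over on the board, and put the block flat, open side down, in the middle of the rubber mat. Leave everything else on the table where it is.

Things in the scene. Friction and masses are not known exactly. Their poses are not given: they have to be found in the camera images.
- block_mid (a point): centre (half-way up) of the mould block: loose white plastic block 64 (x) by 123 (y) by 27 (z), 0.13 kg nominal, with two square pockets side by side along y (each 54 by 54, 22 deep, walls 5, closed back 5). z points out of the pockets' open side. It starts in the stand with its back leaning on it, its y axis pointing up the lean (15 degrees off vertical) and z nearly level. Its flat 64-wide sides can be gripped.
- board_mid (a point): centre of the loose wooden ripening board 64 (x) by 123 (y) by 10 (z), 0.06 kg nominal. It starts leaning flat against the block's open side, axes parallel to the block's, so that together they measure 64 by 123 by 37; the edges are flush to about 1 mm, so that one grip across both 64-wide sides holds both, if it reaches over the seam and is firm (40 N or so). Nothing else holds it.
- cheese_low_mid (a point): centre of the pale, hard little cheese in the lower pocket: disc of diameter 50, height 20, 0.045 kg; z along its axis, pointing out of the pocket at the start. It has about 2 of play in the pocket all round.
- cheese_high_mid (a point): the same for the cheese in the upper pocket
- stand: fixed steel stand on a foot 100 (x) by 130 (y); origin under the foot's centre. A narrow back plate leans 15 degrees off vertical and supports the lower 57 of the block's back; a 64 wide ledge, square to it, some 45 above the table, carries the lower edge of block and board. The stack's open side faces the stand's -y; the stack is lifted out upwards. The sides and the upper half of the stack stand free.
- tray_seat (a point): middle of the resting line on top of the two runners of the fixed steel draining tray, 62 above the table. Tray: 150 (x) by 190 (y), sloping 15 degrees; this point's z is square to the slope (upwards), y points downhill. Runners: 6 wide, 170 long along y, 40 apart, 18 high over the tray's floor; side rims lower than the runners by 9, a stop 3 above the runners' tops at the downhill end. A board laid on the runners stays by friction.
- mat_mid (a point): centre of the top of a fixed black rubber mat 200 (x) by 160 (y), 4 thick
- wheel_big: bystander: ripe cheese wheel, diameter 110, height 50; origin under its centre
- wheel_small: bystander: ripe cheese wheel, diameter 68, height 35; origin under its centre
- jar: bystander: glass jar with metal lid, diameter 48, height 60; origin under its centre
- bowl: bystander: metal bowl, diameter 130, height 50; origin under its centre
- brush: bystander: brush lying on the table, about 200 long along its x; origin on its underside
- spare_board: bystander: wooden board 120 (x) by 200 (y) by 16, origin under its centre
- brine: bystander: clear plastic bottle, diameter 60, height 150; origin under its centre
Things that resemble listed ones, but are neither listed nor needed, are in the scene too. Of the things that look like the part that bears board_mid, the middle-sized one is meant.

How it is judged:
By the outcome, as a careful person would: the job done as asked, in the order asked, and still so for the second after the job is handed in, with the robot touching nothing.
It also fails if it takes over 67 s, if anything falls off the work surface, if the arm or the gripper's body presses on something with over 40 N, if the wrist force passes 120 N, or if a joint passes its speed limit or range.

### The arm

A 6-joint arm with a two-finger parallel gripper is mounted at the origin on the work surface. World frame = base frame: x ahead of the robot, y to its left, z up, the work surface at z = 0. Lengths are in m, angles in degrees, forces in N, time in s.
With the tool pointing down it reaches from about 0.375 to 0.9 m from the base axis. Payload 3.1 kg.
Tool frame: the origin (TCP) lies on the centre line of the jaws, within the pads' length; the fingertips stand 25 mm ahead of it and the grasp point (between the pads) lies 6 mm ahead of it; z points along the fingers, y is the line along which they close (so a half turn about z gives the same grasp; the last joint's range is limited). The gripper opens to 87 mm and grips with 3 to 60 N. Pads are 19 mm wide; open, the fingers measure 117 mm over their backs; the gripper's body (75 mm by 190 mm) begins 51 mm behind the grasp point.
Start: joints at [54.574, 30.224, 82.088, -0, 67.689, -10.227], TCP at [0.266, 0.566, 0.248] pointing down, gripper open.
Joint ranges: [-176.69, 176.69], [-43.24, 126.21], [12.49, 139.97], [-82, 262], [0, 151.66], [-163.58, 163.58]. Speed limits (degrees/s): [159.86, 159.86, 180, 180, 180, 180].

### API

Orientations are given as a 3x3 rotation matrix whose columns are the frame's x, y, z axes.
In Python, from rig import read_state, capture, camera_params, hand_in gives the robot as it stands.
- The arm moves only by the tool apply_moves, never from a script. Its argument "rows" is a list of rows, each an object of numbers: "x", "y", "z": the shift along the tool's x, y, z in mm; "rx", "ry", "rz": the turn, a rotation vector about the tool's x, y, z in units of 6 degrees (1.0 is 6 degrees); "claw": the closure in counts, from 0 (fully open) to 255 (shut). A call has 1 to 10 rows; each row is the pose to reach, as a shift and turn from the pose commanded when the call began, along the tool's axes at that moment; what a row does not reach only later rows make up. A row lasts 1/8 s, in which the tool goes at most 62.5 mm and 10.7 degrees, less where a joint would pass 70% of its speed; a pose out of reach is approached as far as the arm can. A call with a gripper value outside its range is refused whole. The fingers move at their own pace and stop on an object; the grip force is fixed at half the most. Time passes only in rows, so rows that repeat a pose let the fingers close. It gives the time, the measured TCP pose, the force, the opening and the grip force at its end, in the units of the state.
- read_state(): the state, without advancing time (a new reading comes with each control period).
- capture(name): name is "scene" or "top"; returns (picture, depth): 400x640x3 uint8, red, green, blue; 400x640 float32, m along the optical axis (not along the pixel's ray), 0 where there is no reading.
- camera_params(name): a dict with "fx", "fy", "cx", "cy" (pixels), "xyz" and "orientation" of the camera in the world. Camera axes: x right, y up, looking along -z (the intrinsics and any distortion apply to the point x, -y, -z); pixel columns grow to the right and rows downward; lengths in m; the calibration is good to about 2 mm. A picture is of the moment at which its call begins. camera_params takes no time and is no camera call.
- hand_in(): hands the job in; it is judged then, once.
The state is a dict: "time_s": time; "joint_positions": joint angles; "qvel": joint speeds; "tau": joint torques, N m; "position": TCP position; "tcp_rot": TCP orientation; "force": force on the tool from outside, world axes, zero at the start; "moment": the same for the moment, N m; "opening": opening from 0.0 (shut) to 1.0 (fully open); "grasp_force": force on a finger pad.
Only numpy, scipy, OpenCV 4.12 (cv2) and the standard library are available. Lean on these libraries where they do the work, as an engineer would, in place of code of your own. Each camera call takes 0.05 s, during which the arm holds its last target. There are 200 camera calls.

## Working session

There is one attempt and no reset: what is moved stays moved. The work goes in short steps, Python scripts to look and compute and a tool call to move; the robot and the scene stay as the last step left them, time stands still between calls to the robot, and variables do not carry over. Pictures are saved under pics/ and viewed, at most 10 in all, crops included, and the job is handed in when it is done.

Besides the shell and the picture viewer there is one more tool, called after "Call:" by a JSON object that holds its "op" and its "data". apply_moves: Moves the arm, as the interface text tells. Its arguments: {"type":"object","properties":{"rows":{"type":"array"}},"required":["rows"]}

```bash
ls; mkdir -p pics; cat > h.py <<'E'
import numpy as np, cv2
from rig import read_state, capture, camera_params, hand_in
def pts(name):
    im,d=capture(name); p=camera_params(name)
    v,u=np.mgrid[0:400,0:640]
    R=np.array(p["orientation"]);t=np.array(p["xyz"])
    c=np.stack([(u-p["cx"])/p["fx"]*d,-(v-p["cy"])/p["fy"]*d,-d],-1)
    P=c@R.T+t; P[d==0]=np.nan
    return im,d,P
E
python3 - <<'E'
from h import *
for n in ("scene","top"):
    im,d,P=pts(n); print(n,camera_params(n)); np.savez(n+".npz",im=im,P=P,d=d)
    cv2.imwrite(f"pics/{n}0.png",im[...,::-1])
print(read_state())
E
```

```text
pics
scene {'fx': 478.4794428347478, 'fy': 478.4794428347478, 'cx': 324.51520979731924, 'cy': 195.51267576446782, 'xyz': array([1.1374885 , 0.02739514, 1.21064259]), 'orientation': array([[ 0.03751333, -0.87395496,  0.484557  ],
       [ 0.99925757,  0.03706642, -0.01050669],
       [-0.00877842,  0.48459139,  0.87469659]])}
top {'fx': 369.37002855079487, 'fy': 369.37002855079487, 'cx': 318.10770573728394, 'cy': 200.25985751236192, 'xyz': array([0.33342871, 0.05105489, 1.12684122]), 'orientation': array([[ 0.02957542,  0.98196374, -0.18674184],
       [-0.99955844,  0.02851902, -0.00834151],
       [-0.00286537,  0.18690608,  0.98237361]])}
{'time_s': 0.1, 'joint_positions': array([ 5.45751113e+01,  3.02718505e+01,  8.21468273e+01, -1.34055855e-03,
        6.76893292e+01, -1.02259853e+01]), 'qvel': array([-0.03474328, -0.1555769 , -0.08938656, -0.02832266,  0.08339855,
       -0.02199104]), 'tau': array([-5.15244865e-04, -4.40987277e+01, -1.77151090e+01,  6.34186040e-02,
        5.33896952e-02, -5.11087057e-05]), 'position': array([0.26571958, 0.56504929, 0.24670094]), 'tcp_rot': array([[-9.04838823e-01,  4.25752919e-01, -1.07501857e-03],
       [ 4.25754161e-01,  9.04837552e-01, -1.54865085e-03],
       [ 3.13374550e-04, -1.85897305e-03, -9.99998223e-01]]), 'force': array([ 0.92804377,  0.16493825, -0.48851758]), 'moment': array([ 0.01906302, -0.01031167,  0.06619227]), 'grasp_force': 0.0, 'opening': 1.0032228845151374}
```

View pics/scene0.png

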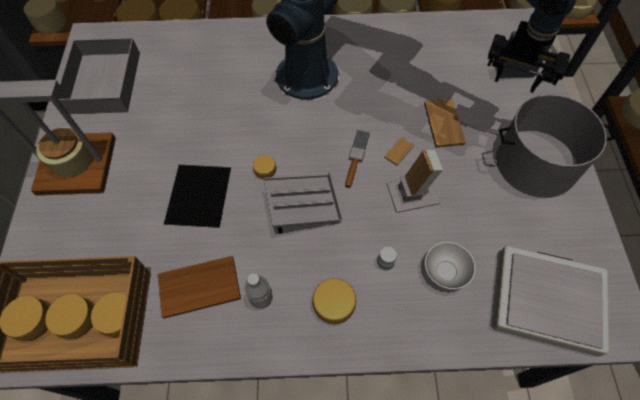

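View pics/top0.png

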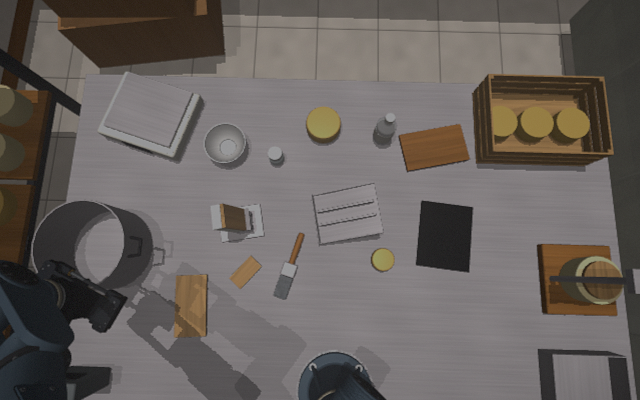

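Pictures: the stack (brown board on white block) in the stand is at scene (422,178) / top (235,218). The tray is at scene (302,202) / top (347,213), the mat at scene (198,195) / top (445,236).
Candidates for the board: plank at scene (444,122), too large; chip at (400,151), too small; board on the stack at (422,175), middle-sized and leaning on the white block; dark spare_board at (199,286). I choose the one on the stack and check it in a crop.

```bash
python3 - <<'E'
from h import *
s=np.load("scene.npz");t=np.load("top.npz")
a=cv2.resize(s["im"][130:220,370:450],None,fx=5,fy=5,interpolation=cv2.INTER_CUBIC)
b=cv2.resize(t["im"][190:250,200:270],None,fx=5,fy=5,interpolation=cv2.INTER_CUBIC)
c=np.zeros((450,755,3),np.uint8);c[:450,:400]=a;c[:300,405:755]=b
cv2.imwrite("pics/crop.png",c[...,::-1])
# clouds
for n,f in(("scene",s),("top",t)):
    P=f["P"];im=f["im"]
    print(n)
    # table plane check
    if n=="scene": print("table",P[250,300],P[330,420])
    h=cv2.cvtColor(im,cv2.COLOR_RGB2HSV)
    m=(P[...,2]>0.05)&(np.abs(P[...,0]-0.55)<.15)&(np.abs(P[...,1]-0.27)<.13)
    br=m&(h[...,1]>90); wh=m&(h[...,1]<60)
    for k,mm in(("brown",br),("white",wh)):
        q=P[mm];print(k,len(q),q.mean(0).round(3),q.min(0).round(3),q.max(0).round(3))
        if k=="brown":
            c0=np.median(q,0);
            for i in range(5):
                u,sv,vt=np.linalg.svd(q-c0,full_matrices=False);nrm=vt[2];r=(q-c0)@nrm
                k2=np.abs(r)<.004 if i else np.abs(r)<.01;q=q[k2];c0=q.mean(0)
            print("plane",c0.round(4),nrm.round(3),len(q),np.degrees(np.arcsin(nrm[2])))
    top=P[m&(P[...,2]>0.14)];print("tops",len(top),top.mean(0),top.max(0))
    # tray
    m=(P[...,2]>0.035)&(np.abs(P[...,0]-0.53)<.15)&(np.abs(P[...,1]+0.04)<.13)
    q=P[m];print("tray",len(q),q.min(0).round(3),q.max(0).round(3))
    # mat
    mm=((h[...,2]<30)&(np.abs(P[...,0]-0.5)<.18)&(np.abs(P[...,1]+.3)<.17)).astype(np.uint8)
    ct=max(cv2.findContours(mm,0,2)[0],key=cv2.contourArea)
    rect=cv2.minAreaRect(ct);bx=cv2.boxPoints(rect)
    p=camera_params(n);R=p["orientation"]
    w=[]
    for u,v in bx:
        r=R@np.array([(u-p["cx"])/p["fx"],-(v-p["cy"])/p["fy"],-1]);w.append(p["xyz"]+r*((.004-p["xyz"][2])/r[2]))
    w=np.array(w);print("mat",w.mean(0).round(4),np.linalg.norm(np.diff(w[:3],axis=0),axis=1),np.degrees(np.arctan2(*(w[1]-w[0])[[1,0]])))
E
```

```text
scene
table [ 0.63381741 -0.03106317  0.00087594] [ 8.60632443e-01  2.66056425e-01 -7.98107348e-04]
brown 627 [0.475 0.294 0.121] [0.439 0.271 0.052] [0.506 0.319 0.176]
plane [0.4739 0.2924 0.1186] [ 0.181 -0.946  0.269] 565 15.581231897375876
white 738 [0.545 0.279 0.1  ] [0.432 0.175 0.05 ] [0.7   0.393 0.173]
tops 478 [0.47067645 0.31653211 0.16142543] [0.50172249 0.34601486 0.17604206]
tray 2510 [ 0.381 -0.157  0.035] [0.593 0.085 0.087]
mat [ 0.4493 -0.3263  0.004 ] [0.21680157 0.16742233] 177.43080031037098
top
brown 307 [0.466 0.292 0.131] [0.437 0.269 0.064] [0.502 0.317 0.177]
plane [0.4663 0.2901 0.1256] [-0.181  0.942 -0.284] 273 -16.500983459232785
white 607 [0.531 0.276 0.104] [0.432 0.174 0.05 ] [0.699 0.394 0.173]
tops 474 [0.46472012 0.31371558 0.16400644] [0.50046806 0.34258279 0.17732671]
tray 2576 [ 0.38  -0.163  0.035] [0.592 0.082 0.087]
mat [ 0.357  -0.3931  0.004 ] [0. 0.] 0.0
```

View pics/crop.png

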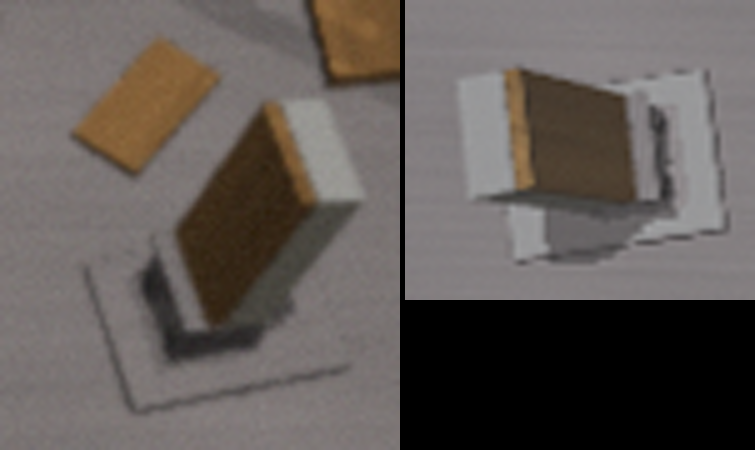

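The crop confirms the choice: brown board flush on the white block in the stand, open side toward -y, leaning back toward +y. Now the tray, mat, pot and refined stack pose.

```bash
cat >> h.py <<'E'
def fitplane(q,tol=.004):
    rng=np.random.default_rng(0);best=None;bn=0
    for _ in range(300):
        a,b,c=q[rng.choice(len(q),3,False)];n=np.cross(b-a,c-a);L=np.linalg.norm(n)
        if L<1e-7: continue
        n/=L;k=np.abs((q-a)@n)<tol
        if k.sum()>bn:bn=k.sum();best=k
    c=q[best].mean(0);n=np.linalg.svd(q[best]-c)[2][2]
    return c,n*np.sign(n[2]),best
def box(q2):
    r=cv2.minAreaRect(q2.astype(np.float32)*1000);return [np.round(np.array(v),1) for v in r],cv2.boxPoints(r).round(1)
E
python3 - <<'E'
from h import *
for n in("scene","top"):
    f=np.load(n+".npz");P=f["P"];im=f["im"];print("==",n)
    m=(P[...,2]>0.008)&(P[...,2]<.1)&(np.abs(P[...,0]-0.47)<.13)&(np.abs(P[...,1]+0.02)<.13)
    q=P[m];lo=q.copy();c,nr,k=fitplane(q,.003);print("tray plane",c.round(4),nr.round(3),k.sum(),len(q))
    r=(q-c)@nr;print(np.histogram(r,bins=np.arange(-.03,.04,.004)))
    print("inl box",box(q[k][:,:2]))
    ru=q[(r>.012)&(r<.024)];print("runner",len(ru),ru.mean(0).round(4),box(ru[:,:2]))
    g=im.astype(int).sum(2)
    mm=((g<75)&(P[...,2]<.02)&(P[...,2]>-.01)&(np.abs(P[...,0]-0.45)<.2)&(np.abs(P[...,1]+.3)<.2)).astype(np.uint8)
    mm=cv2.morphologyEx(mm,cv2.MORPH_OPEN,np.ones((5,5)))
    q=P[mm>0];print("mat",len(q),q.mean(0).round(4),box(q[:,:2]))
    m=(P[...,2]>.05)&(P[...,2]<.3)&(P[...,1]>.38)&(P[...,0]>.1)&(P[...,0]<.7)
    q=P[m];print("pot",len(q),q.min(0).round(3),q.max(0).round(3))
    # stack
    m=(P[...,2]>0.05)&(np.abs(P[...,0]-0.48)<.08)&(np.abs(P[...,1]-0.29)<.08)
    q=P[m];z=np.array([.181,-.946,.269]);z=np.array([.188*.966,-.982*.966,.259]);x=np.array([.982,.188,0]);y=np.cross(z,x)
    s=q@np.c_[x,y,z];print(np.percentile(s,[0,1,5,50,95,99,100],axis=0).round(4))
    t=s[s[:,1]>np.percentile(s[:,1],99.5)-.006];print("top face",len(t),np.percentile(t,[2,50,98],axis=0).round(4))
    fr=s[s[:,2]>np.percentile(s[:,2],99)-.006];print("front",np.percentile(fr,[2,50,98],axis=0).round(4))
E
```

```text
== scene
tray plane [ 0.5064 -0.0269  0.0451] [-0.034  0.252  0.967] 1874 3773
(array([  68,   29,    2,    1,    0,   15,  629, 1429,  541,  245,  184,
        196,  137,   17,    0,    0,    0]), array([-0.03 , -0.026, -0.022, -0.018, -0.014, -0.01 , -0.006, -0.002,
        0.002,  0.006,  0.01 ,  0.014,  0.018,  0.022,  0.026,  0.03 ,
        0.034,  0.038]))
inl box ([array([497. ,   0.9]), array([153.7, 233.3]), np.float64(10.8)], array([[ 399.7,  101.1],
       [ 443.4, -128.1],
       [ 594.4,  -99.3],
       [ 550.7,  129.9]], dtype=float32))
runner 433 [ 0.5014 -0.0011  0.0556] ([array([497.6,   8.2]), array([152.5, 218.2]), np.float64(10.0)], array([[ 403.6,  102.4],
       [ 441.4, -112.5],
       [ 591.6,  -86. ],
       [ 553.7,  128.9]], dtype=float32))
mat 3052 [ 0.4531 -0.3245  0.0028] ([array([ 448.7, -324.2]), array([155. , 196.7]), np.float64(84.7)], array([[ 343.6, -392.3],
       [ 539.5, -410.5],
       [ 553.8, -256.2],
       [ 357.9, -238. ]], dtype=float32))
pot 6023 [0.237 0.382 0.05 ] [0.7   0.836 0.3  ]
[[ 0.4818  0.0932 -0.199 ]
 [ 0.4857  0.0954 -0.1968
[... 1045 characters left out ...]
2.2],
       [ 551.5,  129.6]], dtype=float32))
mat 0 [nan nan nan] ([array([0., 0.]), array([0., 0.]), np.float64(0.0)], array([[0., 0.],
       [0., 0.],
       [0., 0.],
       [0., 0.]], dtype=float32))
pot 4477 [0.197 0.382 0.05 ] [0.7   0.829 0.3  ]
[[ 0.4842  0.0933 -0.1955]
 [ 0.4849  0.096  -0.1944]
 [ 0.4853  0.0981 -0.1901]
 [ 0.5136  0.1886 -0.1582]
 [ 0.5449  0.2229 -0.1502]
 [ 0.5479  0.2243 -0.1457]
 [ 0.5496  0.2262 -0.1424]]
top face 304 [[ 0.4862  0.219  -0.1946]
 [ 0.5172  0.2214 -0.1757]
 [ 0.5477  0.2246 -0.1579]]
front [[ 0.4861  0.0938 -0.1509]
 [ 0.5166  0.0981 -0.1474]
 [ 0.5455  0.1025 -0.144 ]]<stdin>:12: RuntimeWarning: Mean of empty slice.
  ret = um.true_divide(
```

```bash
cat >> h.py <<'E'
import json
from scipy.spatial.transform import Rotation as Ro
X=np.array([.982,.188,0]);X/=np.linalg.norm(X);_h=np.array([.188,-.982,0])/np.hypot(.188,.982)
c15,s15=np.cos(np.radians(15)),np.sin(np.radians(15))
ZB=_h*c15+np.array([0,0,s15]);YB=np.cross(ZB,X)
def load():
    d=json.load(open("cmd.json"));return np.array(d["p"]),np.array(d["R"])
def save(p,R): json.dump({"p":list(map(float,p)),"R":np.array(R).tolist()},open("cmd.json","w"))
def did(x=0,y=0,z=0,rx=0,ry=0,rz=0):
    p,R=load();save(p+R@np.array([x,y,z])/1e3,R@Ro.from_rotvec(np.radians(6)*np.array([rx,ry,rz])).as_matrix())
def to(p,R):
    p0,R0=load();s=R0.T@(np.array(p)-p0)*1e3;r=Ro.from_matrix(R0.T@R).as_rotvec(degrees=True)/6
    print("shift",s.round(1),"turn",r.round(2))
def tool(phi,yb,zb,x):   # tool rotation at angle phi in the block's y-z plane
    f=np.radians(phi);z=-np.cos(f)*yb+np.sin(f)*zb;return np.c_[np.cross(x,z),x,z]
def chk():
    s=read_state();p,R=load();print("t",round(s["time_s"],2),"meas-cmd mm",((s["position"]-p)*1e3).round(1),
     "rot deg",(Ro.from_matrix(R.T@s["tcp_rot"]).as_rotvec(degrees=True)).round(2),"J",s["joint_positions"].round(0),"F",s["force"].round(1),"open",round(s["opening"],3),"grip",s["grasp_force"])
E
python3 - <<'E'
from h import *
a=np.radians(64.801);save([.266,.566,.248],np.c_[[-np.sin(a),np.cos(a),0],[np.cos(a),np.sin(a),0],[0,0,-1]])
chk()
B=np.c_[X,YB,ZB]; g=B@np.array([.5173,.191,-.169]); R=tool(35,YB,ZB,X); tcp=g-.006*R[:,2]
print("grasp",g,"tcp",tcp,"z_t",R[:,2],"body pt",g-.15*R[:,2])
print("lift first z+150:"); 
p0,R0=load(); save(p0+[0,0,.15],R0); to(tcp-.12*R[:,2],R); save(p0,R0)
f=np.load("top.npz");P=f["P"]; 
for u,v in((150,240),(60,215),(100,285),(155,250)): print(u,v,P[v,u].round(3))
E
```

```text
t 0.1 meas-cmd mm [-0.3 -1.  -1.3] rot deg [ 0.11  0.02 -0.  ] J [ 55.  30.  82.  -0.  68. -10.] F [ 0.9  0.2 -0.5] open 1.003 grip 0.0
grasp [0.46808324 0.30615096 0.14075141] tcp [0.467219   0.31066524 0.14460814] z_t [ 0.14404027 -0.75238055 -0.64278761] body pt [0.4464772  0.41900804 0.23716956]
lift first z+150:
shift [-236.7  -71.   176.3] turn [ 3.92 -7.69  8.4 ]
150 240 [0.408 0.56  0.019]
60 215 [0.461 0.763 0.131]
100 285 [0.28  0.613 0.155]
155 250 [ 0.38   0.551 -0.002]
```

Call:
{"op": "apply_moves", "data": {"rows": [{"z": -60},{"z": -120},{"z": -150},{"x": -120,"y": -35,"z": -80,"rx": 1.95,"ry": -3.85,"rz": 4.2},{"x": -120,"y": -35,"z": -80,"rx": 1.95,"ry": -3.85,"rz": 4.2},{"x": -120,"y": -35,"z": -80,"rx": 1.95,"ry": -3.85,"rz": 4.2},{"x": -120,"y": -35,"z": -80,"rx": 1.95,"ry": -3.85,"rz": 4.2},{"x": -237,"y": -71,"z": 26,"rx": 3.92,"ry": -7.69,"rz": 8.4},{"x": -237,"y": -71,"z": 26,"rx": 3.92,"ry": -7.69,"rz": 8.4},{"x": -237,"y": -71,"z": 26,"rx": 3.92,"ry": -7.69,"rz": 8.4}]}}

```text
validation failed for argument at $.ro...
```

Call:
{"op": "apply_moves", "data": {"rows": [{},{},{}]}}

```text
validation failed for argument at $.ro...
```

Call:
{"op": "apply_moves", "data": {"rows": [{"x": 0,"y": 0,"z": -60,"rx": 0,"ry": 0,"rz": 0,"claw": 0},{"x": 0,"y": 0,"z": -120,"rx": 0,"ry": 0,"rz": 0,"claw": 0},{"x": 0,"y": 0,"z": -150,"rx": 0,"ry": 0,"rz": 0,"claw": 0},{"x": -120,"y": -35,"z": -80,"rx": 1.95,"ry": -3.85,"rz": 4.2,"claw": 0},{"x": -120,"y": -35,"z": -80,"rx": 1.95,"ry": -3.85,"rz": 4.2,"claw": 0},{"x": -120,"y": -35,"z": -80,"rx": 1.95,"ry": -3.85,"rz": 4.2,"claw": 0},{"x": -120,"y": -35,"z": -80,"rx": 1.95,"ry": -3.85,"rz": 4.2,"claw": 0},{"x": -237,"y": -71,"z": 26,"rx": 3.92,"ry": -7.69,"rz": 8.4,"claw": 0},{"x": -237,"y": -71,"z": 26,"rx": 3.92,"ry": -7.69,"rz": 8.4,"claw": 0},{"x": -237,"y": -71,"z": 26,"rx": 3.92,"ry": -7.69,"rz": 8.4,"claw": 0}]}}

```text
time_s: 1.35
position: [0.4506, 0.3985, 0.2194]
tcp_rot: [[-0.17, 0.973, 0.156], [0.65, 0.23, -0.724], [-0.741, -0.022, -0.672]]
force: [-0.6, 0.3, 0.5]
opening: 0.998
grasp_force: 0.0
```

Call:
{"op": "apply_moves", "data": {"rows": [{"x": 0,"y": 0,"z": 0,"rx": 0,"ry": 0,"rz": 0,"claw": 0},{"x": 0,"y": 0,"z": 0,"rx": 0,"ry": 0,"rz": 0,"claw": 0}]}}

```text
time_s: 1.6
position: [0.45, 0.4009, 0.2222]
tcp_rot: [[-0.175, 0.972, 0.159], [0.654, 0.236, -0.719], [-0.736, -0.022, -0.677]]
force: [-0.7, -0.6, 0.8]
opening: 1.002
grasp_force: 0.0
```

```bash
python3 - <<'E'
from h import *
did(-237,-71,26,3.92,-7.69,8.4); chk()
for n in("scene","top"):
    im,d,P=pts(n);np.savez(n+"1.npz",im=im,P=P)
a=cv2.resize(np.load("scene1.npz")["im"][80:240,340:500],None,fx=3,fy=3,interpolation=cv2.INTER_CUBIC)
b=cv2.resize(np.load("top1.npz")["im"][170:290,160:260],None,fx=3,fy=3,interpolation=cv2.INTER_CUBIC)
c=np.zeros((480,790,3),np.uint8);c[:,:480]=a;c[:360,485:785]=b
cv2.imwrite("pics/pre.png",c[...,::-1])
E
```

```text
t 1.6 meas-cmd mm [-0.2  0.   0.2] rot deg [-1.32  2.58 -2.78] J [ 47.  45.  71. -37.  94.  41.] F [-0.7 -0.6  0.8] open 1.002 grip 0.0
```

View pics/pre.png

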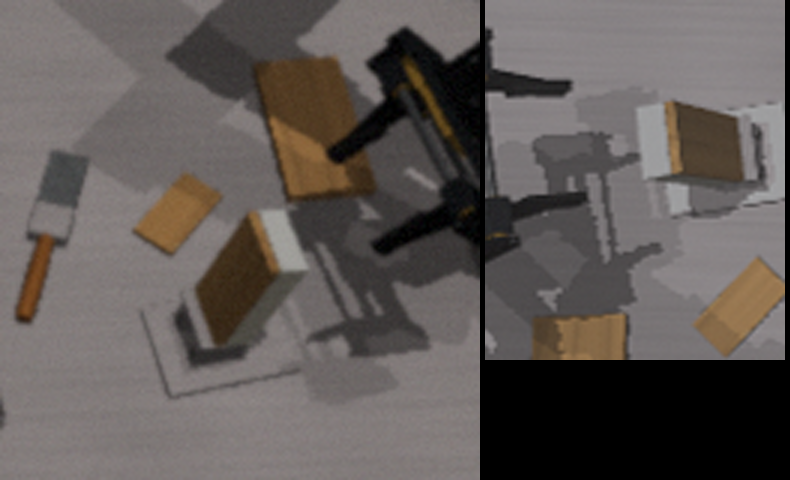

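The fingers stand above and behind the stack, aligned with its sides (scene crop (380,200), stack (255,280)). The turn is 4° short, since the commanded pose lags, so I continue from the measured pose.

```bash
cat >> h.py <<'E'
def sync():
    s=read_state();save(s["position"],s["tcp_rot"])
E
python3 - <<'E'
from h import *
sync()
B=np.c_[X,YB,ZB]; g=B@np.array([.5173,.191,-.169]); R=tool(35,YB,ZB,X); tcp=g-.006*R[:,2]
to(tcp-.05*R[:,2],R); to(tcp,R)
E
```

```text
shift [-1.9 -2.  71.9] turn [ 0.24 -0.45  0.44]
shift [ -4.2  -3.3 121.8] turn [ 0.24 -0.45  0.44]
```

Call:
{"op": "apply_moves", "data": {"rows": [{"x": 0,"y": 0,"z": 25,"rx": 0.24,"ry": -0.45,"rz": 0.44,"claw": 0},{"x": -2,"y": -2,"z": 50,"rx": 0.24,"ry": -0.45,"rz": 0.44,"claw": 0},{"x": -2,"y": -2,"z": 72,"rx": 0.24,"ry": -0.45,"rz": 0.44,"claw": 0},{"x": -3,"y": -2.6,"z": 90,"rx": 0.24,"ry": -0.45,"rz": 0.44,"claw": 0},{"x": -3.6,"y": -3,"z": 105,"rx": 0.24,"ry": -0.45,"rz": 0.44,"claw": 0},{"x": -4.2,"y": -3.3,"z": 115,"rx": 0.24,"ry": -0.45,"rz": 0.44,"claw": 0},{"x": -4.2,"y": -3.3,"z": 121.8,"rx": 0.24,"ry": -0.45,"rz": 0.44,"claw": 0},{"x": -4.2,"y": -3.3,"z": 121.8,"rx": 0.24,"ry": -0.45,"rz": 0.44,"claw": 0},{"x": -4.2,"y": -3.3,"z": 121.8,"rx": 0.24,"ry": -0.45,"rz": 0.44,"claw": 0}]}}

```text
time_s: 2.82
position: [0.4673, 0.3096, 0.1425]
tcp_rot: [[-0.122, 0.982, 0.142], [0.629, 0.187, -0.755], [-0.768, -0.003, -0.64]]
force: [0.6, 0.0, 0.0]
opening: 0.998
grasp_force: 0.0
```

```bash
python3 - <<'E'
from h import *
did(-4.2,-3.3,121.8,.24,-.45,.44); chk()
ims=[]
im,d,P=pts("scene");a=cv2.resize(im[100:220,360:480],None,fx=4,fy=4,interpolation=cv2.INTER_CUBIC)
im,d,P2=pts("top");b=cv2.resize(im[180:280,190:265],None,fx=4,fy=4,interpolation=cv2.INTER_CUBIC)
c=np.zeros((480,790,3),np.uint8);c[:,:480]=a;c[:400,485:785]=b
cv2.imwrite("pics/grasp.png",c[...,::-1])
E
```

```text
t 2.83 meas-cmd mm [ 0.1 -1.1 -2.1] rot deg [ 0.16 -0.17 -0.05] J [ 41.  49.  82. -42.  83.  49.] F [0.6 0.  0. ] open 0.998 grip 0.0
```

View pics/grasp.png

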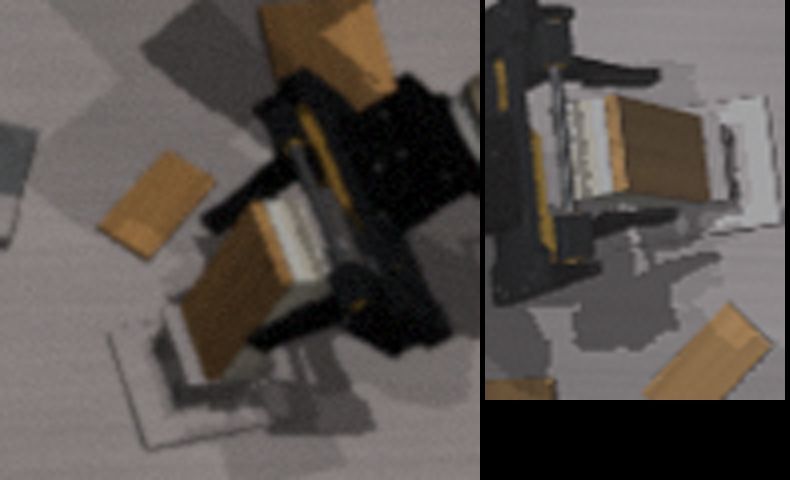

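The fingers straddle the whole stack with the pads over the seam (scene crop (265,250)). Closing.

Call:
{"op": "apply_moves", "data": {"rows": [{"x": 0,"y": 0,"z": 0,"rx": 0,"ry": 0,"rz": 0,"claw": 60},{"x": 0,"y": 0,"z": 0,"rx": 0,"ry": 0,"rz": 0,"claw": 90},{"x": 0,"y": 0,"z": 0,"rx": 0,"ry": 0,"rz": 0,"claw": 255},{"x": 0,"y": 0,"z": 0,"rx": 0,"ry": 0,"rz": 0,"claw": 255},{"x": 0,"y": 0,"z": 0,"rx": 0,"ry": 0,"rz": 0,"claw": 255},{"x": 0,"y": 0,"z": 0,"rx": 0,"ry": 0,"rz": 0,"claw": 255}]}}

```text
time_s: 3.68
position: [0.4671, 0.3092, 0.1425]
tcp_rot: [[-0.122, 0.982, 0.141], [0.628, 0.187, -0.755], [-0.768, -0.003, -0.64]]
force: [-1.4, 0.7, 0.5]
opening: 0.733
grasp_force: 30.0
```

```bash
python3 - <<'E'
from h import *
chk(); p,R=load()
u=YB; to(p+.02*u,R); to(p+.14*u,R)
E
```

```text
t 3.67 meas-cmd mm [-0.1 -1.4 -2.2] rot deg [ 0.19 -0.19 -0.06] J [ 41.  49.  82. -42.  83.  49.] F [-1.4  0.7  0.5] open 0.733 grip 29.994546450210002
shift [-11.5  -0.  -16.4] turn [0. 0. 0.]
shift [ -80.3   -0.  -114.7] turn [0. 0. 0.]
```

Call:
{"op": "apply_moves", "data": {"rows": [{"x": -3,"y": 0,"z": -4,"rx": 0,"ry": 0,"rz": 0,"claw": 255},{"x": -7,"y": 0,"z": -10,"rx": 0,"ry": 0,"rz": 0,"claw": 255},{"x": -14,"y": 0,"z": -20,"rx": 0,"ry": 0,"rz": 0,"claw": 255},{"x": -23,"y": 0,"z": -33,"rx": 0,"ry": 0,"rz": 0,"claw": 255},{"x": -33,"y": 0,"z": -47,"rx": 0,"ry": 0,"rz": 0,"claw": 255},{"x": -43,"y": 0,"z": -62,"rx": 0,"ry": 0,"rz": 0,"claw": 255},{"x": -53,"y": 0,"z": -76,"rx": 0,"ry": 0,"rz": 0,"claw": 255},{"x": -63,"y": 0,"z": -90,"rx": 0,"ry": 0,"rz": 0,"claw": 255},{"x": -73,"y": 0,"z": -104,"rx": 0,"ry": 0,"rz": 0,"claw": 255},{"x": -80,"y": 0,"z": -114,"rx": 0,"ry": 0,"rz": 0,"claw": 255}]}}

```text
time_s: 4.92
position: [0.4608, 0.3454, 0.2781]
tcp_rot: [[-0.121, 0.982, 0.142], [0.629, 0.187, -0.755], [-0.768, -0.002, -0.64]]
force: [-0.3, 0.2, -2.8]
opening: 0.734
grasp_force: 30.0
```

```bash
python3 - <<'E'
from h import *
did(-80,0,-114); chk()
im,d,P=pts("scene");cv2.imwrite("pics/lift.png",cv2.resize(im[40:200,300:520],None,fx=3,fy=3,interpolation=cv2.INTER_CUBIC)[...,::-1])
im,d,P2=pts("top");np.savez("top2.npz",im=im,P=P2)
E
```

```text
t 4.92 meas-cmd mm [ 0.3 -0.6 -1.1] rot deg [ 0.16 -0.16 -0.03] J [ 44.  40.  74. -40.  97.  40.] F [-0.3  0.2 -2.8] open 0.734 grip 29.994482375394043
```

View pics/lift.png

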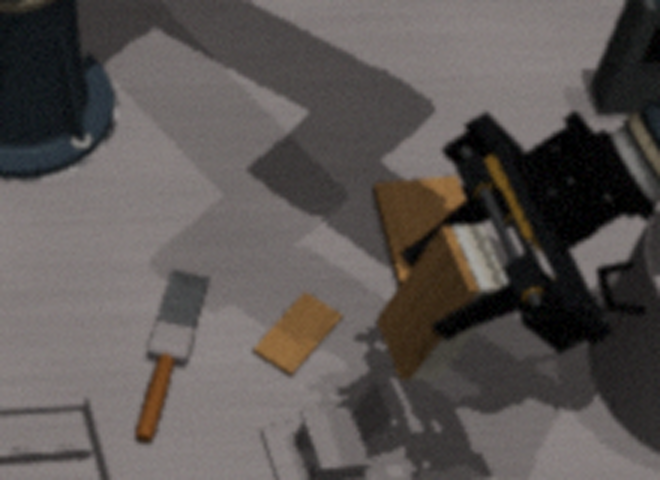

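The stack is lifted whole (board at crop (430,300), block behind it at (490,255)); 2.8 N matches 0.28 kg. Now refine the tray seat from the first depth images and compute the turn.

```bash
cat >> h.py <<'E'
N=YB   # tray normal equals the stand's lean direction (checked by plane fits)
D=-ZB  # tray y, downhill
E
python3 - <<'E'
from h import *
for n in("scene","top"):
    P=np.load(n+".npz")["P"];m=(P[...,2]>0.008)&(P[...,2]<.1)&(np.abs(P[...,0]-0.5)<.12)&(np.abs(P[...,1]+0.02)<.14)
    o=np.array([.501,-.022,.062]);q=(P[m]-o)@np.c_[X,D,N]*1e3
    i=np.abs(q[:,1])<60
    fl=q[i&(np.abs(q[:,0])<12)];print(n,"floor n med",np.median(fl[:,2]).round(1))
    for sgn in(-1,1):
        k=i&(q[:,2]>-9)&(np.abs(q[:,0]-20*sgn)<12);print(" runner",sgn,"x",np.median(q[k,0]).round(1),np.percentile(q[k,0],[5,95]).round(1),"n90",np.percentile(q[k,2],[50,90]).round(1),k.sum())
    k=(np.abs(np.abs(q[:,0])-20)<8)&(q[:,2]>-7)&(q[:,2]<8);print(" runner y",np.percentile(q[k,1],[1,3,50,97,99]).round(1))
    k=(np.abs(q[:,0])<85)&(np.abs(q[:,2]+18)<25)&(np.abs(q[:,1])<120)&(P[m][:,2]>.016);print(" tray xy",np.percentile(q[k],[.5,2,98,99.5],axis=0).round(1))
    for a in(-80,0,80):
        k=(np.abs(q[:,0]-0)<12)&(np.abs(q[:,1]-a)<8);print(" floor at",a,np.median(q[k,2]).round(1))
B=np.c_[X,YB,ZB];g=np.array([.4679,.3047,.1387]);print("grasp in B",(g@B).round(4))
E
```

```text
scene floor n med -18.2
 runner -1 x -17.4 [-21.5 -14.5] n90 [-2.1  2. ] 141
 runner 1 x 22.6 [18.1 25.5] n90 [-1.6  1.8] 140
 runner y [-80.5 -75.9   4.8  96.4  97.8]
 tray xy [[-74.  -90.8 -24.2]
 [-72.1 -88.3 -22.7]
 [ 75.8  96.4   2. ]
 [ 77.1  97.8   4.4]]
 floor at -80 -18.6
 floor at 0 -18.3
 floor at 80 -18.5
top floor n med -17.1
 runner -1 x -19.5 [-22.  -16.3] n90 [0.3 3. ] 99
 runner 1 x 20.4 [17.7 23.7] n90 [0.3 3.2] 98
 runner y [-82.2 -79.2   5.3  93.7  94.8]
 tray xy [[-73.9 -93.5 -22.1]
 [-71.9 -90.7 -21.1]
 [ 73.2  93.1   2.6]
 [ 75.3  94.9   4.5]]
 floor at -80 -17.4
 floor at 0 -16.9
 floor at 80 -17.3
grasp in B [ 0.5168  0.1887 -0.1682]
```

```bash
cat >> h.py <<'E'
SEAT=np.array([.501,-.022,.062])+.0015*X+.002*D+.0003*N
RT=tool(35,-D,-N,X)
def tcpT(h): return SEAT-.029*D+(.0092+h)*N-.006*RT[:,2]
E
python3 - <<'E'
from h import *
p,R=load();print(SEAT)
T=tcpT(.12);print(T,tcpT(0))
Rm=Ro.from_rotvec(X*np.pi/4).as_matrix()@R
to((p+T)/2+[0,0,.07],Rm);to(T,RT)
E
```

```text
[ 0.5020954  -0.0197443   0.06177214]
[ 0.50180003 -0.01820147  0.19867178] [ 0.50763996 -0.04870577  0.08276068]
shift [-140.2  -14.   120.9] turn [-0.   7.5  0. ]
shift [-173.1  -28.   331.7] turn [-0. 15.  0.]
```

Call:
{"op": "apply_moves", "data": {"rows": [{"x": -10,"y": 0,"z": -6,"rx": 0,"ry": 0.2,"rz": 0,"claw": 255},{"x": -30,"y": -1,"z": -8,"rx": 0,"ry": 0.8,"rz": 0,"claw": 255},{"x": -52,"y": -3,"z": 5,"rx": 0,"ry": 1.6,"rz": 0,"claw": 255},{"x": -72,"y": -5,"z": 22,"rx": 0,"ry": 2.5,"rz": 0,"claw": 255},{"x": -90,"y": -7,"z": 42,"rx": 0,"ry": 3.5,"rz": 0,"claw": 255},{"x": -106,"y": -9,"z": 64,"rx": 0,"ry": 4.5,"rz": 0,"claw": 255},{"x": -120,"y": -11,"z": 86,"rx": 0,"ry": 5.5,"rz": 0,"claw": 255},{"x": -132,"y": -13,"z": 106,"rx": 0,"ry": 6.5,"rz": 0,"claw": 255},{"x": -140,"y": -14,"z": 121,"rx": 0,"ry": 7.3,"rz": 0,"claw": 255},{"x": -140,"y": -14,"z": 121,"rx": 0,"ry": 7.5,"rz": 0,"claw": 255}]}}

```text
time_s: 6.28
position: [0.4807, 0.1606, 0.3072]
tcp_rot: [[-0.183, 0.983, 0.012], [0.979, 0.183, -0.091], [-0.091, -0.005, -0.996]]
force: [0.7, 0.0, -3.1]
opening: 0.736
grasp_force: 30.0
```

```bash
python3 - <<'E'
from h import *
did(-140,-14,121,0,7.5,0);chk();to(tcpT(.12),RT)
E
```

```text
t 6.28 meas-cmd mm [-0.5 -3.3 -1.5] rot deg [ 0.29 -0.22  0.29] J [ 9. 17. 94. -6. 69.  0.] F [ 0.7  0.  -3.1] open 0.736 grip 29.99566227352636
shift [-172.4  -14.   125.6] turn [-0.   7.5  0. ]
```

Call:
{"op": "apply_moves", "data": {"rows": [{"x": -10,"y": -1,"z": 5,"rx": 0,"ry": 0.3,"rz": 0,"claw": 255},{"x": -30,"y": -2,"z": 15,"rx": 0,"ry": 1.2,"rz": 0,"claw": 255},{"x": -55,"y": -4,"z": 30,"rx": 0,"ry": 2.3,"rz": 0,"claw": 255},{"x": -80,"y": -6,"z": 47,"rx": 0,"ry": 3.5,"rz": 0,"claw": 255},{"x": -105,"y": -8,"z": 65,"rx": 0,"ry": 4.6,"rz": 0,"claw": 255},{"x": -130,"y": -10,"z": 85,"rx": 0,"ry": 5.7,"rz": 0,"claw": 255},{"x": -152,"y": -12,"z": 105,"rx": 0,"ry": 6.6,"rz": 0,"claw": 255},{"x": -166,"y": -13.5,"z": 119,"rx": 0,"ry": 7.3,"rz": 0,"claw": 255},{"x": -172,"y": -14,"z": 125.6,"rx": 0,"ry": 7.5,"rz": 0,"claw": 255},{"x": -172,"y": -14,"z": 125.6,"rx": 0,"ry": 7.5,"rz": 0,"claw": 255}]}}

```text
time_s: 7.52
position: [0.5013, -0.0189, 0.1972]
tcp_rot: [[-0.141, 0.982, -0.123], [0.756, 0.187, 0.628], [0.64, -0.004, -0.769]]
force: [0.1, 0.2, -2.2]
opening: 0.726
grasp_force: 30.0
```

Call:
{"op": "apply_moves", "data": {"rows": [{"x": 0,"y": 0,"z": 0,"rx": 0,"ry": 0,"rz": 0,"claw": 255},{"x": 0,"y": 0,"z": 0,"rx": 0,"ry": 0,"rz": 0,"claw": 255}]}}

```text
time_s: 7.78
position: [0.5012, -0.018, 0.1985]
tcp_rot: [[-0.144, 0.982, -0.122], [0.756, 0.189, 0.627], [0.639, -0.002, -0.769]]
force: [0.5, 0.8, -2.7]
opening: 0.731
grasp_force: 30.0
```

```bash
python3 - <<'E'
from h import *
did(-172,-14,125.6,0,7.5,0);chk();to(tcpT(.12),RT);to(tcpT(.02),RT);to(tcpT(0),RT);
for n in("scene","top"):
    im,d,P=pts(n);np.savez(n+"3.npz",im=im,P=P)
    h=cv2.cvtColor(im,cv2.COLOR_RGB2HSV)
    q=(P-SEAT)@np.c_[X,D,N]*1e3;m=(np.abs(q[...,0])<45)&(np.abs(q[...,1])<75)&(q[...,2]>90)&(q[...,2]<175)&(im.min(2)>70)
    w=q[m];print(n,m.sum(),np.percentile(w,[1,50,99],axis=0).round(1))
    k=m&(q[...,1]>15)&(q[...,1]<60)&(np.abs(q[...,0])<25);w=q[k];A=np.c_[w[:,:2],np.ones(len(w))];print("back plane slopes,h",np.linalg.lstsq(A,w[:,2],rcond=None)[0].round(3))
a=cv2.resize(np.load("scene3.npz")["im"][120:250,230:380],None,fx=3,fy=3,interpolation=cv2.INTER_CUBIC)
b=cv2.resize(np.load("top3.npz")["im"][150:280,290:400],None,fx=3,fy=3,interpolation=cv2.INTER_CUBIC)
cv2.imwrite("pics/pretray.png",np.hstack([a,b])[...,::-1])
E
```

```text
t 7.78 meas-cmd mm [-0.6 -0.3 -0.2] rot deg [ 0.09 -0.26  0.07] J [-31.  35.  96.  29.  80. -55.] F [ 0.5  0.8 -2.7] open 0.731 grip 29.995566098766524
shift [-0.3 -0.  -0.3] turn [-0.  0.  0.]
shift [-82.2  -0.   57.1] turn [-0.  0.  0.]
shift [-98.6  -0.   68.6] turn [-0.  0.  0.]
scene 1051 [[-32.3 -62.5 137.5]
 [  3.8   5.3 156.4]
 [ 33.   59.7 161.1]]
back plane slopes,h [-4.0000e-03 -1.5000e-02  1.5713e+02]Traceback (most recent call last):
  File "<stdin>", line 7, in <module>
    return _quantile_unchecked(
        a, q, axis, out, overwrite_input, method, keepdims, weights)
    return _ureduce(a,
                    func=_quantile_ureduce_func,
    ...<5 lines>...
                    overwrite_input=overwrite_input,
                    method=method)
    r = func(a, **kwargs)
    result = _quantile(arr,
                       quantiles=q,
    ...<2 lines>...
                       out=out,
                       weights=wgt)
    slices_having_nans = np.isnan(arr[-1, ...])
                                  ~~~^^^^^^^^^
IndexError: index -1 is out of bounds for axis 0 with size 0
```

Block back measured 157 mm above the runners (120 + 37 expected), level with the slope within 1° and centred. Descending.

Call:
{"op": "apply_moves", "data": {"rows": [{"x": -12,"y": 0,"z": 8,"rx": 0,"ry": 0,"rz": 0,"claw": 255},{"x": -26,"y": 0,"z": 18,"rx": 0,"ry": 0,"rz": 0,"claw": 255},{"x": -40,"y": 0,"z": 28,"rx": 0,"ry": 0,"rz": 0,"claw": 255},{"x": -54,"y": 0,"z": 37.5,"rx": 0,"ry": 0,"rz": 0,"claw": 255},{"x": -66,"y": 0,"z": 46,"rx": 0,"ry": 0,"rz": 0,"claw": 255},{"x": -76,"y": 0,"z": 53,"rx": 0,"ry": 0,"rz": 0,"claw": 255},{"x": -84,"y": 0,"z": 58.5,"rx": 0,"ry": 0,"rz": 0,"claw": 255},{"x": -89,"y": 0,"z": 62,"rx": 0,"ry": 0,"rz": 0,"claw": 255},{"x": -92,"y": 0,"z": 64,"rx": 0,"ry": 0,"rz": 0,"claw": 255},{"x": -92,"y": 0,"z": 64,"rx": 0,"ry": 0,"rz": 0,"claw": 255}]}}

```text
time_s: 9.12
position: [0.5065, -0.0483, 0.0896]
tcp_rot: [[-0.141, 0.982, -0.122], [0.755, 0.187, 0.628], [0.64, -0.003, -0.768]]
force: [-0.1, 0.2, -3.0]
opening: 0.734
grasp_force: 30.0
```

```bash
python3 - <<'E'
from h import *
did(-92,0,64);chk();to(tcpT(0),RT)
E
```

```text
t 9.12 meas-cmd mm [-0.8 -1.7 -0.9] rot deg [ 0.06 -0.18  0.19] J [-33.  46.  96.  29.  71. -62.] F [-0.1  0.2 -3. ] open 0.734 grip 29.99554205074679
shift [-6.6 -0.   4.6] turn [-0.  0.  0.]
```

Call:
{"op": "apply_moves", "data": {"rows": [{"x": -1.2,"y": 0,"z": 0.9,"rx": 0,"ry": 0,"rz": 0,"claw": 255},{"x": -2.4,"y": 0,"z": 1.7,"rx": 0,"ry": 0,"rz": 0,"claw": 255},{"x": -3.6,"y": 0,"z": 2.5,"rx": 0,"ry": 0,"rz": 0,"claw": 255},{"x": -4.4,"y": 0,"z": 3.1,"rx": 0,"ry": 0,"rz": 0,"claw": 255},{"x": -4.4,"y": 0,"z": 3.1,"rx": 0,"ry": 0,"rz": 0,"claw": 255}]}}

```text
time_s: 9.75
position: [0.5066, -0.0498, 0.0843]
tcp_rot: [[-0.141, 0.982, -0.122], [0.755, 0.187, 0.628], [0.64, -0.003, -0.768]]
force: [-0.5, -0.1, -3.0]
opening: 0.732
grasp_force: 30.0
```

Call:
{"op": "apply_moves", "data": {"rows": [{"x": -0.8,"y": 0,"z": 0.6,"rx": 0,"ry": 0,"rz": 0,"claw": 255},{"x": -0.8,"y": 0,"z": 0.6,"rx": 0,"ry": 0,"rz": 0,"claw": 255}]}}

```text
time_s: 10.0
position: [0.5067, -0.05, 0.0833]
tcp_rot: [[-0.141, 0.982, -0.122], [0.755, 0.187, 0.628], [0.64, -0.003, -0.768]]
force: [-0.3, 0.2, -2.6]
opening: 0.734
grasp_force: 30.0
```

Call:
{"op": "apply_moves", "data": {"rows": [{"x": -0.8,"y": 0,"z": 0.6,"rx": 0,"ry": 0,"rz": 0,"claw": 255},{"x": -0.8,"y": 0,"z": 0.6,"rx": 0,"ry": 0,"rz": 0,"claw": 255}]}}

```text
time_s: 10.25
position: [0.5067, -0.0501, 0.0827]
tcp_rot: [[-0.141, 0.982, -0.122], [0.755, 0.186, 0.629], [0.641, -0.003, -0.768]]
force: [0.8, 0.2, 0.5]
opening: 0.731
grasp_force: 30.0
```

Contact at the expected height. Press a touch more, then open.

Call:
{"op": "apply_moves", "data": {"rows": [{"x": -0.6,"y": 0,"z": 0.4,"rx": 0,"ry": 0,"rz": 0,"claw": 255},{"x": -0.6,"y": 0,"z": 0.4,"rx": 0,"ry": 0,"rz": 0,"claw": 255},{"x": -0.6,"y": 0,"z": 0.4,"rx": 0,"ry": 0,"rz": 0,"claw": 255}]}}

```text
time_s: 10.62
position: [0.5067, -0.0502, 0.0823]
tcp_rot: [[-0.141, 0.982, -0.122], [0.754, 0.187, 0.629], [0.641, -0.003, -0.768]]
force: [-1.8, -1.3, 5.4]
opening: 0.733
grasp_force: 30.0
```

Call:
{"op": "apply_moves", "data": {"rows": [{"x": 0,"y": 0,"z": 0,"rx": 0,"ry": 0,"rz": 0,"claw": 60},{"x": 0,"y": 0,"z": 0,"rx": 0,"ry": 0,"rz": 0,"claw": 30},{"x": 0,"y": 0,"z": 0,"rx": 0,"ry": 0,"rz": 0,"claw": 0},{"x": 0,"y": 0,"z": 0,"rx": 0,"ry": 0,"rz": 0,"claw": 0},{"x": 0,"y": 0,"z": 0,"rx": 0,"ry": 0,"rz": 0,"claw": 0}]}}

```text
time_s: 11.25
position: [0.5068, -0.0504, 0.0816]
tcp_rot: [[-0.141, 0.982, -0.122], [0.755, 0.187, 0.628], [0.64, -0.003, -0.768]]
force: [-0.5, 0.6, -0.4]
opening: 0.992
grasp_force: 0.0
```

```bash
python3 - <<'E'
from h import *
did(-6.6,0,4.7);chk()
p,R=load()
RG=tool(90,-D,-N,X)
up=p-.09*R[:,2]; to(up,R)
save(up,R)
for h in(.10,0):  # grasp point above seat, at block centre, tip 4 mm above the board top
    g=SEAT+(.010+.004+.019+h)*N; to(g-.006*RG[:,2],RG)
save(p,R)
im,d,P=pts("scene");a=cv2.resize(im[120:250,230:380],None,fx=5,fy=4,interpolation=cv2.INTER_CUBIC)
cv2.imwrite("pics/ontray.png",a[...,::-1])
E
```

```text
t 11.25 meas-cmd mm [-0.9 -1.8 -1. ] rot deg [ 0.06 -0.19  0.2 ] J [-34.  47.  96.  29.  70. -62.] F [-0.5  0.6 -0.4] open 0.992 grip 0.0
shift [ -0.   0. -90.] turn [0. 0. 0.]
shift [123.   -0.   45.1] turn [-0.   -9.16  0.  ]
shift [ 41.1  -0.  102.5] turn [-0.   -9.16  0.  ]
```

View pics/ontray.png

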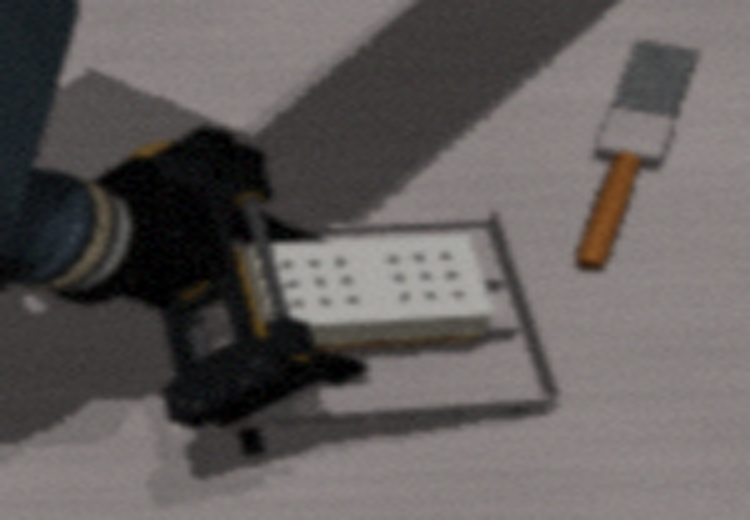

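Block lies back up (crop (390,280)) with the board below it on the runners. Retract and re-approach square to the slope.

Call:
{"op": "apply_moves", "data": {"rows": [{"x": 0,"y": 0,"z": -20,"rx": 0,"ry": 0,"rz": 0,"claw": 0},{"x": 0,"y": 0,"z": -55,"rx": 0,"ry": 0,"rz": 0,"claw": 0},{"x": 0,"y": 0,"z": -90,"rx": 0,"ry": 0,"rz": 0,"claw": 0},{"x": 60,"y": 0,"z": -80,"rx": 0,"ry": -2,"rz": 0,"claw": 0},{"x": 110,"y": 0,"z": -60,"rx": 0,"ry": -4,"rz": 0,"claw": 0},{"x": 123,"y": 0,"z": -45,"rx": 0,"ry": -6,"rz": 0,"claw": 0},{"x": 123,"y": 0,"z": -45,"rx": 0,"ry": -7.7,"rz": 0,"claw": 0},{"x": 123,"y": 0,"z": -45,"rx": 0,"ry": -9.16,"rz": 0,"claw": 0},{"x": 123,"y": 0,"z": -45,"rx": 0,"ry": -9.16,"rz": 0,"claw": 0},{"x": 123,"y": 0,"z": -45,"rx": 0,"ry": -9.16,"rz": 0,"claw": 0}]}}

```text
time_s: 12.55
position: [0.4948, 0.0143, 0.1948]
tcp_rot: [[-0.182, 0.982, 0.045], [0.948, 0.187, -0.256], [-0.26, -0.004, -0.966]]
force: [-0.3, -0.4, -0.2]
opening: 1.0
grasp_force: 0.0
```

```bash
python3 - <<'E'
from h import *
did(123,0,-45,0,-9.16,0);chk()
RG=tool(90,-D,-N,X)
P=pts("scene")[2];q=(P-SEAT)@np.c_[X,D,N]*1e3;m=(np.abs(q[...,0])<45)&(np.abs(q[...,1])<80)&(q[...,2]>30)&(q[...,2]<45)
w=q[m];print("block",m.sum(),np.percentile(w,[1,50,99],axis=0).round(1))
g=SEAT+.033*N;to(g-.006*RG[:,2],RG)
E
```

```text
t 12.55 meas-cmd mm [-0.6 -1.2 -1.4] rot deg [ 0.24 -0.06  0.02] J [ -3.  25. 105. -20.  48.  -1.] F [-0.3 -0.4 -0.2] open 1.0 grip 0.0
block 787 [[-32.9 -64.4  30.6]
 [  7.4 -16.5  36.2]
 [ 32.6  56.5  41.8]]
shift [ 1.000e-01 -0.000e+00  1.001e+02] turn [-0. -0.  0.]
```

Call:
{"op": "apply_moves", "data": {"rows": [{"x": 0,"y": 0,"z": 25,"rx": 0,"ry": 0,"rz": 0,"claw": 0},{"x": 0,"y": 0,"z": 50,"rx": 0,"ry": 0,"rz": 0,"claw": 0},{"x": 0,"y": 0,"z": 72,"rx": 0,"ry": 0,"rz": 0,"claw": 0},{"x": 0,"y": 0,"z": 88,"rx": 0,"ry": 0,"rz": 0,"claw": 0},{"x": 0,"y": 0,"z": 98,"rx": 0,"ry": 0,"rz": 0,"claw": 0},{"x": 0,"y": 0,"z": 98,"rx": 0,"ry": 0,"rz": 0,"claw": 0},{"x": 0,"y": 0,"z": 98,"rx": 0,"ry": 0,"rz": 0,"claw": 40},{"x": 0,"y": 0,"z": 98,"rx": 0,"ry": 0,"rz": 0,"claw": 60},{"x": 0,"y": 0,"z": 98,"rx": 0,"ry": 0,"rz": 0,"claw": 255},{"x": 0,"y": 0,"z": 98,"rx": 0,"ry": 0,"rz": 0,"claw": 255}]}}

```text
time_s: 13.85
position: [0.4996, -0.0108, 0.1009]
tcp_rot: [[-0.181, 0.982, 0.047], [0.948, 0.187, -0.258], [-0.262, -0.002, -0.965]]
force: [0.3, 1.9, 3.2]
opening: 0.737
grasp_force: 30.0
```

Call:
{"op": "apply_moves", "data": {"rows": [{"x": 0,"y": 0,"z": 0,"rx": 0,"ry": 0,"rz": 0,"claw": 255},{"x": 0,"y": 0,"z": 0,"rx": 0,"ry": 0,"rz": 0,"claw": 255},{"x": 0,"y": 0,"z": 0,"rx": 0,"ry": 0,"rz": 0,"claw": 255}]}}

```text
time_s: 14.22
position: [0.4996, -0.0108, 0.1009]
tcp_rot: [[-0.181, 0.982, 0.047], [0.948, 0.187, -0.258], [-0.262, -0.002, -0.965]]
force: [-0.2, 2.2, 4.8]
opening: 0.735
grasp_force: 30.0
```

```bash
python3 - <<'E'
from h import *
did(0,0,98);chk()
s=read_state();t=s["position"]+.025*s["tcp_rot"][:,2];print("tip height over runners",((t-SEAT)@N*1e3).round(1))
E
```

```text
t 14.22 meas-cmd mm [-0.6 -1.5 -0.6] rot deg [ 0.14 -0.2   0.05] J [ -6.  35. 109. -26.  35.   5.] F [-0.2  2.2  4.8] open 0.735 grip 29.99641792383045
tip height over runners 15.2
```

Call:
{"op": "apply_moves", "data": {"rows": [{"x": 0,"y": 0,"z": -1,"rx": 0,"ry": 0,"rz": 0,"claw": 255},{"x": 0,"y": 0,"z": -3,"rx": 0,"ry": 0,"rz": 0,"claw": 255},{"x": 0,"y": 0,"z": -6,"rx": 0,"ry": 0,"rz": 0,"claw": 255},{"x": 0,"y": 0,"z": -9,"rx": 0,"ry": 0,"rz": 0,"claw": 255},{"x": 0,"y": 0,"z": -13,"rx": 0,"ry": 0,"rz": 0,"claw": 255},{"x": 0,"y": 0,"z": -17,"rx": 0,"ry": 0,"rz": 0,"claw": 255},{"x": 0,"y": 0,"z": -22,"rx": 0,"ry": 0,"rz": 0,"claw": 255},{"x": 0,"y": 0,"z": -28,"rx": 0,"ry": 0,"rz": 0,"claw": 255},{"x": 0,"y": 0,"z": -36,"rx": 0,"ry": 0,"rz": 0,"claw": 255},{"x": 0,"y": 0,"z": -45,"rx": 0,"ry": 0,"rz": 0,"claw": 255}]}}

```text
time_s: 15.48
position: [0.4972, 0.0007, 0.1444]
tcp_rot: [[-0.181, 0.982, 0.046], [0.948, 0.187, -0.258], [-0.262, -0.003, -0.965]]
force: [-0.9, 0.3, -0.1]
opening: 0.737
grasp_force: 30.0
```

Call:
{"op": "apply_moves", "data": {"rows": [{"x": 0,"y": 0,"z": -15,"rx": 0,"ry": 0,"rz": 0,"claw": 255},{"x": 0,"y": 0,"z": -35,"rx": 0,"ry": 0,"rz": 0,"claw": 255},{"x": 0,"y": 0,"z": -60,"rx": 0,"ry": 0,"rz": 0,"claw": 255},{"x": 0,"y": 0,"z": -80,"rx": 0,"ry": 0,"rz": 0,"claw": 255},{"x": 0,"y": 0,"z": -80,"rx": 0,"ry": 0,"rz": 0,"claw": 255},{"x": 0,"y": 0,"z": -80,"rx": 0,"ry": 0,"rz": 0,"claw": 255}]}}

```text
time_s: 16.23
position: [0.4932, 0.0212, 0.2209]
tcp_rot: [[-0.181, 0.982, 0.045], [0.948, 0.187, -0.258], [-0.261, -0.004, -0.965]]
force: [0.3, -0.8, -0.8]
opening: 0.733
grasp_force: 30.0
```

```bash
python3 - <<'E'
from h import *
did(0,0,-125);chk()
im,d,P=pts("scene");a=cv2.resize(im[120:250,230:380],None,fx=3,fy=3,interpolation=cv2.INTER_CUBIC)
im,d,P=pts("top");b=cv2.resize(im[150:280,290:400],None,fx=3,fy=3,interpolation=cv2.INTER_CUBIC)
cv2.imwrite("pics/off.png",np.hstack([a,b])[...,::-1])
# mat: block y along mat's short side
M=np.array([.450,-.3245,.004]);x=np.array([.9957,-.0925,0]);x/=np.linalg.norm(x)
zd=np.array([0,0,-1.]);yb=np.cross(zd,x);RM=tool(90,yb,zd,x)
# tip stood 5.2 above block's open rim: TCP 30.2 above the mat
for h in(.15,.02,0): to(M+[0,0,.0302+h],RM)
E
```

```text
t 16.23 meas-cmd mm [-0.9 -1.2 -1.4] rot deg [ 0.22 -0.18  0.05] J [ -2.  23. 103. -19.  52.  -1.] F [ 0.3 -0.8 -0.8] open 0.733 grip 29.996928465552628
shift [-311.2 -108.6  122.7] turn [0.35 2.48 2.68]
shift [-277.6 -108.6  248.3] turn [0.35 2.48 2.68]
shift [-272.5 -108.6  267.6] turn [0.35 2.48 2.68]
```

View pics/off.png

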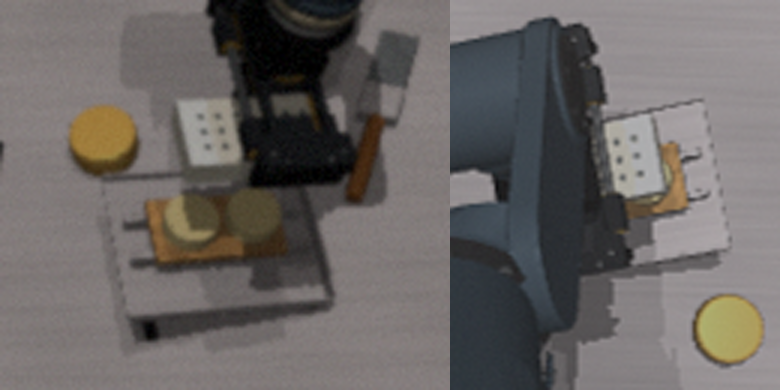

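Both cheeses lie on the board (crop (192,220), (254,215)); the block is in the gripper (210,135). On to the mat.

Call:
{"op": "apply_moves", "data": {"rows": [{"x": -15,"y": -5,"z": 0,"rx": 0,"ry": 0.1,"rz": 0.1,"claw": 255},{"x": -45,"y": -16,"z": 12,"rx": 0.05,"ry": 0.4,"rz": 0.4,"claw": 255},{"x": -90,"y": -31,"z": 30,"rx": 0.1,"ry": 0.7,"rz": 0.8,"claw": 255},{"x": -135,"y": -47,"z": 50,"rx": 0.15,"ry": 1.1,"rz": 1.2,"claw": 255},{"x": -180,"y": -63,"z": 70,"rx": 0.2,"ry": 1.5,"rz": 1.6,"claw": 255},{"x": -225,"y": -79,"z": 88,"rx": 0.25,"ry": 1.8,"rz": 2.0,"claw": 255},{"x": -265,"y": -93,"z": 104,"rx": 0.3,"ry": 2.1,"rz": 2.3,"claw": 255},{"x": -295,"y": -103,"z": 116,"rx": 0.35,"ry": 2.4,"rz": 2.6,"claw": 255},{"x": -311,"y": -108.6,"z": 122.7,"rx": 0.35,"ry": 2.48,"rz": 2.68,"claw": 255},{"x": -311,"y": -108.6,"z": 122.7,"rx": 0.35,"ry": 2.48,"rz": 2.68,"claw": 255}]}}

```text
time_s: 17.58
position: [0.4483, -0.326, 0.1835]
tcp_rot: [[0.096, 0.995, -0.003], [0.995, -0.096, -0.003], [-0.003, -0.003, -1.0]]
force: [0.2, 0.9, -1.7]
opening: 0.736
grasp_force: 30.0
```

Call:
{"op": "apply_moves", "data": {"rows": [{"x": 0,"y": 0,"z": 0,"rx": 0,"ry": 0,"rz": 0,"claw": 255},{"x": 0,"y": 0,"z": 0,"rx": 0,"ry": 0,"rz": 0,"claw": 255}]}}

```text
time_s: 17.82
position: [0.449, -0.3237, 0.1844]
tcp_rot: [[0.092, 0.996, -0.003], [0.996, -0.092, -0.003], [-0.003, -0.002, -1.0]]
force: [0.1, -0.7, -0.5]
opening: 0.73
grasp_force: 30.0
```

```bash
python3 - <<'E'
from h import *
did(-311,-108.6,122.7,.35,2.48,2.68);chk()
M=np.array([.450,-.3245,.004])
x=np.array([.9957,-.0925,0]);x/=np.linalg.norm(x);zd=np.array([0,0,-1.]);yb=np.cross(zd,x);RM=tool(90,yb,zd,x)
P=pts("scene")[2];q=(P-M-[0,0,.15])@np.c_[x,yb,-zd]*1e3
m=(np.abs(q[...,0])<45)&(np.abs(q[...,1])<90)&(q[...,2]>20)&(q[...,2]<33)
w=q[m];print("block",m.sum(),np.percentile(w,[1,50,99],axis=0).round(1))
A=np.c_[w[:,:2],np.ones(len(w))];print(np.linalg.lstsq(A,w[:,2],rcond=None)[0].round(3))
for h in(.0,): to(M+[0,0,.0302+h],RM)
E
```

```text
t 17.82 meas-cmd mm [-1.   0.5  0.3] rot deg [ 0.15 -0.19 -0.01] J [-47.  30.  96.  -0.  54. -42.] F [ 0.1 -0.7 -0.5] open 0.73 grip 29.997072962578386
block 534 [[-35.4 -60.6  20.6]
 [ -8.8 -31.5  26.7]
 [ 33.3  50.   30.9]]
[-1.0000e-02  2.0000e-03  2.6612e+01]
shift [ -0.2   0.  149.9] turn [ 0.  0. -0.]
```

Call:
{"op": "apply_moves", "data": {"rows": [{"x": 0,"y": 0,"z": 15,"rx": 0,"ry": 0,"rz": 0,"claw": 255},{"x": 0,"y": 0,"z": 40,"rx": 0,"ry": 0,"rz": 0,"claw": 255},{"x": 0,"y": 0,"z": 68,"rx": 0,"ry": 0,"rz": 0,"claw": 255},{"x": 0,"y": 0,"z": 95,"rx": 0,"ry": 0,"rz": 0,"claw": 255},{"x": 0,"y": 0,"z": 118,"rx": 0,"ry": 0,"rz": 0,"claw": 255},{"x": 0,"y": 0,"z": 134,"rx": 0,"ry": 0,"rz": 0,"claw": 255},{"x": 0,"y": 0,"z": 142,"rx": 0,"ry": 0,"rz": 0,"claw": 255},{"x": 0,"y": 0,"z": 145,"rx": 0,"ry": 0,"rz": 0,"claw": 255},{"x": 0,"y": 0,"z": 145,"rx": 0,"ry": 0,"rz": 0,"claw": 255},{"x": 0,"y": 0,"z": 145,"rx": 0,"ry": 0,"rz": 0,"claw": 255}]}}

```text
time_s: 19.12
position: [0.4489, -0.3265, 0.04]
tcp_rot: [[0.094, 0.996, -0.001], [0.996, -0.094, -0.005], [-0.005, -0.001, -1.0]]
force: [-0.1, 1.1, -0.8]
opening: 0.734
grasp_force: 30.0
```

Call:
{"op": "apply_moves", "data": {"rows": [{"x": 0,"y": 0,"z": 1,"rx": 0,"ry": 0,"rz": 0,"claw": 255},{"x": 0,"y": 0,"z": 2,"rx": 0,"ry": 0,"rz": 0,"claw": 255},{"x": 0,"y": 0,"z": 2.5,"rx": 0,"ry": 0,"rz": 0,"claw": 255},{"x": 0,"y": 0,"z": 2.5,"rx": 0,"ry": 0,"rz": 0,"claw": 255}]}}

```text
time_s: 19.62
position: [0.4485, -0.3261, 0.0368]
tcp_rot: [[0.094, 0.996, -0.002], [0.996, -0.094, -0.004], [-0.004, -0.002, -1.0]]
force: [-0.2, -0.1, -1.5]
opening: 0.732
grasp_force: 30.0
```

Call:
{"op": "apply_moves", "data": {"rows": [{"x": 0,"y": 0,"z": 1,"rx": 0,"ry": 0,"rz": 0,"claw": 255},{"x": 0,"y": 0,"z": 1,"rx": 0,"ry": 0,"rz": 0,"claw": 255},{"x": 0,"y": 0,"z": 1,"rx": 0,"ry": 0,"rz": 0,"claw": 255}]}}

```text
time_s: 20.0
position: [0.4485, -0.3261, 0.0358]
tcp_rot: [[0.094, 0.996, -0.002], [0.996, -0.094, -0.004], [-0.004, -0.002, -1.0]]
force: [0.1, 0.3, -1.6]
opening: 0.73
grasp_force: 30.0
```

Expected contact at TCP z ≈ 0.034.

Call:
{"op": "apply_moves", "data": {"rows": [{"x": 0,"y": 0,"z": 0.7,"rx": 0,"ry": 0,"rz": 0,"claw": 255},{"x": 0,"y": 0,"z": 1.2,"rx": 0,"ry": 0,"rz": 0,"claw": 255},{"x": 0,"y": 0,"z": 1.2,"rx": 0,"ry": 0,"rz": 0,"claw": 255}]}}

```text
time_s: 20.38
position: [0.4485, -0.3261, 0.0346]
tcp_rot: [[0.094, 0.996, -0.002], [0.996, -0.094, -0.004], [-0.004, -0.002, -1.0]]
force: [-0.1, 0.2, -1.0]
opening: 0.732
grasp_force: 30.0
```

Call:
{"op": "apply_moves", "data": {"rows": [{"x": 0,"y": 0,"z": 0.7,"rx": 0,"ry": 0,"rz": 0,"claw": 255},{"x": 0,"y": 0,"z": 0.7,"rx": 0,"ry": 0,"rz": 0,"claw": 255}]}}

```text
time_s: 20.62
position: [0.4484, -0.3261, 0.0339]
tcp_rot: [[0.094, 0.996, -0.002], [0.996, -0.094, -0.004], [-0.004, -0.002, -1.0]]
force: [-0.0, -0.2, -1.3]
opening: 0.736
grasp_force: 30.0
```

Call:
{"op": "apply_moves", "data": {"rows": [{"x": 0,"y": 0,"z": 0.8,"rx": 0,"ry": 0,"rz": 0,"claw": 255},{"x": 0,"y": 0,"z": 0.8,"rx": 0,"ry": 0,"rz": 0,"claw": 255}]}}

```text
time_s: 20.88
position: [0.4485, -0.3262, 0.0334]
tcp_rot: [[0.094, 0.996, -0.002], [0.996, -0.094, -0.004], [-0.004, -0.002, -1.0]]
force: [-0.4, -0.1, 1.8]
opening: 0.733
grasp_force: 30.0
```

Call:
{"op": "apply_moves", "data": {"rows": [{"x": 0,"y": 0,"z": 0.8,"rx": 0,"ry": 0,"rz": 0,"claw": 255},{"x": 0,"y": 0,"z": 0.8,"rx": 0,"ry": 0,"rz": 0,"claw": 255}]}}

```text
time_s: 21.12
position: [0.4485, -0.3261, 0.0334]
tcp_rot: [[0.094, 0.996, -0.002], [0.996, -0.094, -0.004], [-0.004, -0.002, -1.0]]
force: [-0.7, 0.2, 6.6]
opening: 0.73
grasp_force: 30.0
```

Contact. Open and withdraw upward.

Call:
{"op": "apply_moves", "data": {"rows": [{"x": 0,"y": 0,"z": -0.5,"rx": 0,"ry": 0,"rz": 0,"claw": 60},{"x": 0,"y": 0,"z": -0.5,"rx": 0,"ry": 0,"rz": 0,"claw": 20},{"x": 0,"y": 0,"z": -0.5,"rx": 0,"ry": 0,"rz": 0,"claw": 0},{"x": 0,"y": 0,"z": -0.5,"rx": 0,"ry": 0,"rz": 0,"claw": 0},{"x": 0,"y": 0,"z": -0.5,"rx": 0,"ry": 0,"rz": 0,"claw": 0},{"x": 0,"y": 0,"z": -20,"rx": 0,"ry": 0,"rz": 0,"claw": 0},{"x": 0,"y": 0,"z": -60,"rx": 0,"ry": 0,"rz": 0,"claw": 0},{"x": 0,"y": 0,"z": -120,"rx": 0,"ry": 0,"rz": 0,"claw": 0},{"x": 0,"y": 0,"z": -180,"rx": 0,"ry": 0,"rz": 0,"claw": 0},{"x": 0,"y": 0,"z": -220,"rx": 0,"ry": 0,"rz": 0,"claw": 0}]}}

```text
time_s: 22.38
position: [0.4494, -0.3257, 0.2554]
tcp_rot: [[0.094, 0.996, 0.0], [0.996, -0.094, -0.006], [-0.006, 0.001, -1.0]]
force: [-0.4, -0.3, -0.9]
opening: 1.004
grasp_force: 0.0
```

Call:
{"op": "apply_moves", "data": {"rows": [{"x": -40,"y": -40,"z": -20,"rx": 0,"ry": 0,"rz": 0,"claw": 0},{"x": -80,"y": -90,"z": -20,"rx": 0,"ry": 0,"rz": 0,"claw": 0},{"x": -100,"y": -110,"z": -20,"rx": 0,"ry": 0,"rz": 0,"claw": 0},{"x": -100,"y": -110,"z": -20,"rx": 0,"ry": 0,"rz": 0,"claw": 0},{"x": -100,"y": -110,"z": -20,"rx": 0,"ry": 0,"rz": 0,"claw": 0}]}}

```text
time_s: 23.0
position: [0.3304, -0.4138, 0.2728]
tcp_rot: [[0.095, 0.996, -0.002], [0.996, -0.095, -0.003], [-0.003, -0.002, -1.0]]
force: [0.4, -0.0, -0.2]
opening: 1.0
grasp_force: 0.0
```

```bash
python3 - <<'E'
from h import *
im,d,P=pts("scene");h=cv2.cvtColor(im,cv2.COLOR_RGB2HSV)
cv2.imwrite("pics/end.png",cv2.resize(im[130:330,130:480],None,fx=2.2,fy=2.2)[...,::-1])
q=(P-SEAT)@np.c_[X,D,N]*1e3
m=(np.abs(q[...,0])<60)&(np.abs(q[...,1])<90)&(q[...,2]>5)&(q[...,2]<40)
print("board",box(q[m&(q[...,2]<14)&(h[...,1]>80)][:,:2])[0]); w=q[m&(q[...,2]>24)];print("cheeses",np.percentile(w,[1,50,99],axis=0).round(1))
m=(P[...,2]>.022)&(P[...,2]<.05)&(np.abs(P[...,0]-.45)<.12)&(np.abs(P[...,1]+.325)<.1)
print("block",box(P[m][:,:2])[0],np.median(P[m],0).round(3))
E
```

```text
board [array([ -583.4, -3655.3]), array([125377.6,  67780.1]), np.float64(88.1)]
cheeses [[-23.7 -53.2  24.6]
 [  0.7  -7.7  29.2]
 [ 23.5  50.4  34.3]]
block [array([ 449.2, -327.1]), array([125.5,  69.2]), np.float64(85.2)] [ 0.451 -0.327  0.03 ]
```

View pics/end.png

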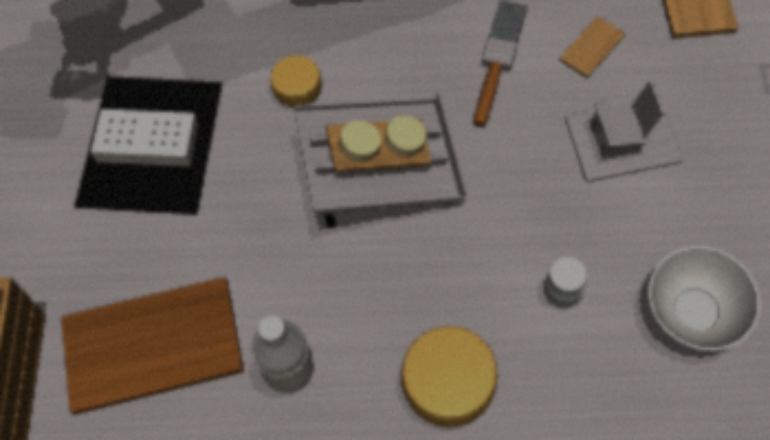

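All in place: cheeses on the board, on the runners (crop (380,145)), block on the mat (143,135). The block looks a few mm left of centre, so I check the mat centre once by casting rays.

```bash
python3 - <<'E'
from h import *
def ray(n,uv,z):
    p=camera_params(n);R=np.array(p["orientation"]);w=[]
    for u,v in uv:
        r=R@np.array([(u-p["cx"])/p["fx"],-(v-p["cy"])/p["fy"],-1]);w.append(p["xyz"]+r*((z-p["xyz"][2])/r[2]))
    return np.array(w)
for n,(u0,u1,v0,v1),f in(("scene",(155,240,155,235),"scene.npz"),("top",(405,485,190,280),"top.npz")):
    im=np.load(f)["im"];g=cv2.cvtColor(im,cv2.COLOR_RGB2GRAY)
    m=np.zeros_like(g);m[v0:v1,u0:u1]=(g[v0:v1,u0:u1]<65)
    ct=max(cv2.findContours(m,0,2)[0],key=cv2.contourArea)[:,0]
    w=ray(n,ct,.004);print(n,"mat",box(w[:,:2])[0])
im=capture("top")[0];g=cv2.cvtColor(im,cv2.COLOR_RGB2GRAY);m=np.zeros_like(g);m[195:275,412:478]=(g[195:275,412:478]>110)
n,l,s,c=cv2.connectedComponentsWithStats(m)
for i in range(1,n):
    if s[i,4]>80:
        vv,uu=np.nonzero(l==i);print(s[i],box(ray("top",np.c_[uu,vv],.031)[:,:2])[0])
E
```

```text
scene mat [array([ 450.5, -323.9]), array([159.6, 199.4]), np.float64(84.0)]
top mat [array([ 449.9, -325.6]), array([157.4, 197.8]), np.float64(83.9)]
[ 412  195   66   80 1554] [array([ 451.7, -319.2]), array([196.2, 243.9]), np.float64(89.0)]
[427 222  43  26 902] [array([ 449.9, -329.2]), array([123.9,  64.4]), np.float64(84.7)]
```

```bash
python3 -c "
from rig import hand_in
print(hand_in())"
```

```text
the job is handed in; nothing more can be done
None
```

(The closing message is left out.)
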